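Set the zero of a coffee grinder

TASK

Set the burr gap of the coffee grinder: turn the wing knob on its top clockwise (seen from above) until the burrs seat and it stops, then back it off a quarter turn anticlockwise. Finish while still gripping the knob there, so that it stays put for the lock ring; leave the cups, the jug and the tamper where they are.

Things in the scene. Friction and masses are not known exactly. Their poses are not given: they have to be found in the camera images.
- grinder: White coffee grinder, hopper off, fixed to the counter; place and yaw vary. Black foot 235 x 150 x 22 mm, white body 130 x 130 mm; on top, 200 mm up, a flat round aluminium collar 116 mm across with ticks every 15 degrees. Origin on the counter straight below the knob's vertical axis, z up, -x towards the side with the spout, where the dosing cup stands on the foot.
- adjuster_grip (a point): Grip point on the wing knob: on its axis, 232 mm above the counter. Black disc 66 mm across on the collar, its top 208 mm up; across it an upright straight steel bar 56 mm long, 14 mm thick, reaching to 243 mm up. Axes turn with the knob: x along the bar, y across its thickness, z up. A small pointed nose on the disc's rim marks the bar's -x end.
- adjuster (a joint): Angle (rad) the knob is backed off from its seat: 0 = at the hard stop (bar along the grinder's x, nose to the spout), growing anticlockwise from above; bar direction = grinder yaw + this. Starts 1.9 to 2.9; other stop at 3.4. Even friction about 0.05 N m, no spring: stays where left, does not rise or sink. A 30 N grip turns it without slipping.
- dosing_cup: Small open steel cup, 54 mm across and 50 mm tall, loose on the grinder's foot below the spout; origin at its underside. Leave alone.
- milk_jug: Steel milk jug with a handle, 80 mm across and 100 mm tall, on the counter; origin at its underside. Leave alone.
- coffee_cup: White ceramic cup with a handle, 84 mm across and 65 mm tall, on the counter; origin at its underside. Leave alone.
- tamper: Steel coffee tamper standing on its 58 mm base, 88 mm tall, on the counter; origin at its underside. Leave alone.

How it is judged:
On the way:
1. the knob is turned clockwise until it seats on its stop (value of joint adjuster below 0.08 rad), for 0.2 s.
At the end, for the whole second after the job is handed in: After having been seated (within 0.08 rad of the stop for 0.2 s), the knob stands a quarter turn back from the seat (1.57 +- 0.26 rad), still, and gripped by the fingers with more than 2 N (value of joint adjuster between 1.31 and 1.83 rad and velocity of joint adjuster between -0.05 and 0.05 rad/s and contact force between the fingers and adjuster above 2 N); the arm keeps its last pose, push and grip.
It fails at once if a cup, the jug or the tamper is displaced by more than 30 mm (distance of any of dosing_cup, milk_jug, coffee_cup, tamper from where it was at the start of the episode above 0.03 m).
It also fails if it takes over 64 s, if anything falls off the work surface, if the arm or the gripper's body presses on something with over 40 N, if the wrist force passes 120 N, or if a joint passes its speed limit or range.

ROBOT

A 7-joint arm with a two-finger parallel gripper is mounted at the origin on the work surface. World frame = base frame: x ahead of the robot, y to its left, z up, the work surface at z = 0. Lengths are in m, angles in rad, forces in N, time in s.
With the tool pointing down it reaches from about 0.4 to 0.85 m from the base axis. Payload 10.4 kg.
Tool frame: the origin (TCP) lies at the very end of the fingers, on their centre line; the grasp point (between the pads) lies manip.hold_point_z behind it (manip.hold_point_z is the distance from the TCP to the grasp point, in m); z points along the fingers, y is the direction in which the jaws open and shut (so a half turn about z gives the same grasp; the last joint's range is limited). The gripper opens to 85 mm and grips with 20 to 120 N. Pads are 22 mm wide; open, the fingers measure 114 mm over their backs; the gripper's body (76 mm by 85 mm) begins 54 mm behind the grasp point. The pads swing forward as they close: fully open they stand 13 mm farther back than shut.
Start: joints at [1.293, 0.332, -0.065, 1.46, 0.022, 1.35, -0.088], TCP at [0.158, -0.605, 0.231] pointing down, gripper open.
Joint ranges: [-2.6, 2.6], [-0.5, 2.12], [-1.47, 1.34], [0.16, 2.42], [-1.27, 4.41], [0.06, 2.06], [-2.6, 2.6]. Speed limits (rad/s): [2.22, 2.22, 2.79, 2.79, 3.14, 3.14, 3.14].

INTERFACE

Orientations are given as a unit quaternion [x, y, z, w].
In Python, from workcell import manip gives the robot as it stands.
- The arm moves only by the tool jog_arm, never from a script. Its arguments are lists of equal length, an entry for each row: "translation": the shift along the world's x, y, z in mm, a list of three; "turn": the turn about the world's z in degrees. In form: {"translation": [[x, y, z], ...], "turn": [turn, ...]}. A call has 1 to 12 rows; each row is the pose to reach, as a shift and turn from the pose measured when the call began; what a row does not reach only later rows make up. A row lasts 1/12 s, in which the tool goes at most 41.7 mm and 7.16 degrees, less where a joint would pass 70% of its speed; a pose out of reach is approached as far as the arm can. A call with a gripper value outside its range is refused whole. "grip" is the finger opening in mm, from 0 to 85.4, set as the call begins (left out, the last holds). The fingers move at their own pace and stop on an object; "grip_force" is the grip in N (left out, the last holds). Time passes only in rows, so rows that repeat a pose let the fingers close. It gives the time, the measured TCP pose, the force and the opening at its end, in the units of the state.
- manip.get_obs(): the state, without advancing time (a new reading comes with each control period).
- manip.camera(name): name is "scene" or "top"; returns a dict with "frame" (480x640x3 uint8, red, green, blue), "mtx" (3x3 intrinsics, pixels), "k1" (the pictures are not rectified: a ray, as slopes to the right and down, at radius r is drawn at 1 + k1 r^2 times it, then the intrinsics apply), "pose" (4x4, takes a point from camera to world coordinates). Camera axes: x right, y down, z forward; pixel columns grow to the right and rows downward; lengths in m; the calibration is good to about 2 mm. A picture is of the moment at which its call begins. There is no depth.
- manip.hand_in(): hands the job in, once; it reports no verdict.
Trained networks look in a picture, given as the dict that the camera call returned (one of the last four; its "shot" number tells which), for a name from the list of things; names that differ only in an ending like _2 or _b are one class to them, and where a whole thing is asked for, a point or a joint stands for the part that bears it (a point fixed in the world has none). Each returns a list of dicts, best first, with "confidence" (0 to 1); they miss things now and then, are a little off and sometimes report something else, mostly with a low value. They report only what shows in the picture. A call takes as long as a camera call.
- manip.outline_of(picture, label): "mask" (480x640 bool, what is visible of it) and "extent" ([left, top, right, bottom] in pixels, round what is visible of it).
- manip.pinpoint(picture, label): "at" ([column, row] in pixels: a listed point, or the origin of a listed thing).
The state is a dict: "clock": time; "joint_pos": joint angles; "joint_velocities": joint speeds; "tau": joint torques, N m; "position": TCP position; "ee_rot": TCP orientation; "ft_force": force on the tool from outside, world axes, zero at the start; "torque": the same for the moment, N m; "grip_width": opening from 0.0 (shut) to 1.0 (fully open).
Only numpy, scipy, OpenCV 4.12 (cv2) and the standard library are available. Lean on these libraries where they do the work, as an engineer would, in place of code of your own. Each camera call takes 0.05 s, during which the arm holds its last target. There are 200 camera calls.

## Working session

There is one attempt and no reset: what is moved stays moved. The work goes in short steps, Python scripts to look and compute and a tool call to move; the robot and the scene stay as the last step left them, time stands still between calls to the robot, and variables do not carry over. Pictures are saved under pics/ and viewed, about 8 in all and at most 12, crops included, and the job is handed in when it is done.

Besides the shell and the picture viewer there is one more tool, called after ">>>" as name([rows], argument=value, ...), one row to a line, values as JSON. jog_arm: Moves the arm, as the interface text tells. Its arguments: {"type":"object","properties":{"translation":{"type":"array"},"turn":{"type":"array"},"grip":{"type":"number"},"grip_force":{"type":"number"}},"required":["translation","turn"]}

```bash
mkdir -p pics
cat > h.py <<'E'
import numpy as np, cv2
from workcell import manip
def ray(p,uv):
    K=p["mtx"];d=np.array([(uv[0]-K[0][2])/K[0][0],(uv[1]-K[1][2])/K[1][1]]);s=d.copy()
    for _ in range(30): s=d/(1+p["k1"]*(s@s))
    T=np.array(p["pose"]);v=T[:3,:3]@np.array([s[0],s[1],1]);return T[:3,3],v
def atz(p,uv,z):
    o,v=ray(p,uv);return o+v*(z-o[2])/v[2]
E
python3 - <<'E'
from h import *
print(manip.get_obs(), manip.hold_point_z)
for c in("scene","top"):
    p=manip.camera(c);cv2.imwrite(f"pics/{c}0.png",cv2.cvtColor(p["frame"],cv2.COLOR_RGB2BGR))
    print(c,np.array(p["pose"])[:3,3])
    for n,z in(("grinder",0),("adjuster_grip",.232),("dosing_cup",.022),("milk_jug",0),("coffee_cup",0),("tamper",0)):
        for r in manip.pinpoint(p,n)[:2]: print(n,np.round(r["at"]),round(r["confidence"],2),atz(p,r["at"],z).round(4))
E
```

```text
{'clock': 0.0, 'joint_pos': array([ 1.29342465,  0.33287266, -0.06470349,  1.46097637,  0.0215929 ,
        1.34991455, -0.08850424]), 'joint_velocities': array([-0.00029965,  0.00055929, -0.00205279,  0.0001604 ,  0.00150848,
       -0.00149217,  0.00076088]), 'tau': array([-1.65539450e-04, -6.25447512e+01,  4.92641435e-02, -3.91599691e+01,
        1.61838467e-02,  1.00827921e-02,  1.65770808e-05]), 'position': array([ 0.15741285, -0.60444192,  0.23049872]), 'ee_rot': array([ 9.91895899e-01,  1.27051100e-01, -1.24647563e-04, -7.27223407e-04]), 'ft_force': array([ 0.22609087,  0.21812107, -0.69432159]), 'torque': array([ 0.01057166, -0.02051957, -0.02164055]), 'grip_width': 0.9986339678602711} 0.0187
scene [1.07984489 0.07167032 0.97930139]
grinder [328. 292.] 0.88 [0.5604 0.0293 0.    ]
adjuster_grip [332. 238.] 0.74 [0.5625 0.0345 0.232 ]
milk_jug [473. 315.] 0.95 [0.5824 0.3768 0.    ]
coffee_cup [330. 290.] 0.35 [0.5539 0.033  0.    ]
tamper [168. 246.] 0.67 [ 0.477  -0.3991  0.    ]
top [ 0.36147626 -0.01208483  1.09219949]
adjuster_grip [290. 226.] 0.79 [0.5582 0.0372 0.232 ]
dosing_cup [286. 295.] 0.75 [0.4535 0.0549 0.022 ]
milk_jug [140. 241.] 0.8 [0.5748 0.3851 0.    ]
coffee_cup [152. 317.] 0.95 [0.4048 0.346  0.    ]
tamper [490. 281.] 0.9 [ 0.4876 -0.3954  0.    ]
```

View pics/top0.png

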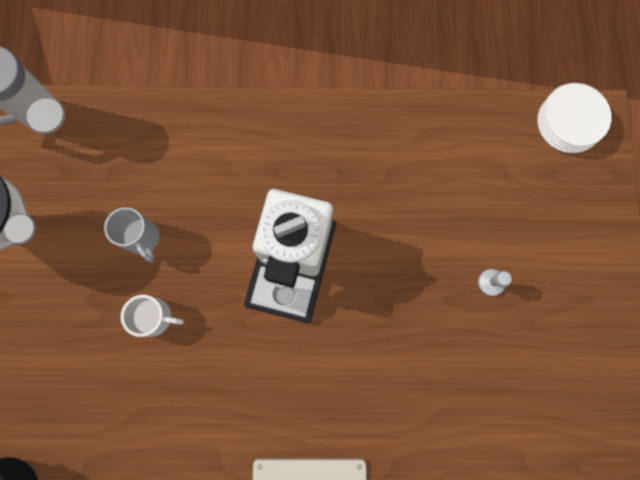

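View pics/scene0.png

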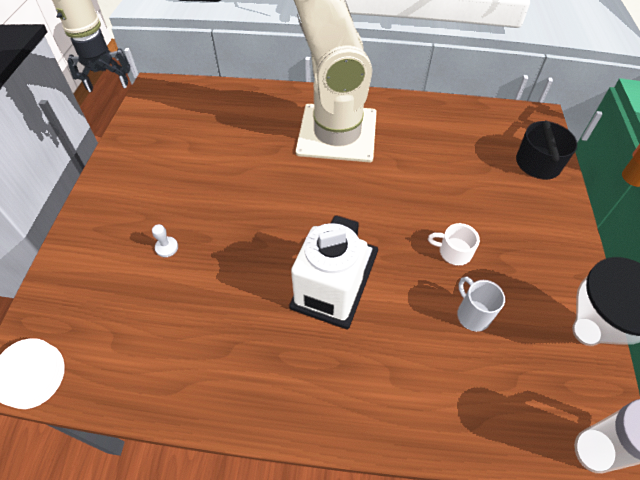

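The top view shows the grinder's knob at (290,226), the bar running from about (275,235) to (306,220), and the foot with the cup below at (286,295). The scene view agrees: knob at (332,238), and jug, cup and tamper well clear. Next I'll measure the axis, yaw and bar angle.

Run:
```python
from h import *
P={c:manip.camera(c) for c in("top","scene")}
R={c:ray(P[c],manip.pinpoint(P[c],"adjuster_grip")[0]["at"]) for c in P}
A=[];b=[]
for o,v in R.values():
    v=v/np.linalg.norm(v);M=np.eye(3)-np.outer(v,v);A.append(M);b.append(M@o)
x=np.linalg.lstsq(np.vstack(A),np.hstack(b),rcond=None)[0];print("tri",x.round(4))
p=P["top"];f=p["frame"]
# grinder mask min-area
for r in manip.outline_of(p,"grinder")[:1]:
    c=max(cv2.findContours(r["mask"].astype(np.uint8),0,2)[0],key=cv2.contourArea);print("grinder",r["confidence"],r["extent"],cv2.minAreaRect(c))
print([ (r["confidence"],r["extent"]) for r in manip.outline_of(p,"adjuster")[:2]])
# black disc / bar: rectify to plane z=.243 around knob, 0.25mm/px, rows = +x up, cols=+y left
def px(X):
    T=np.linalg.inv(np.array(p["pose"]));q=X@T[:3,:3].T+T[:3,3];s=q[...,:2]/q[...,2:];s=s*(1+p["k1"]*(s**2).sum(-1,keepdims=True));K=np.array(p["mtx"]);return s*[K[0,0],K[1,1]]+K[:2,2]
def rect(z,h,n,cx,cy):
    t=np.linspace(h,-h,n);X=np.stack(np.broadcast_arrays(cx+t[:,None],cy+t[None,:],z),-1);u=px(X).astype(np.float32);return cv2.remap(f,u[...,0],u[...,1],cv2.INTER_CUBIC)
im=rect(.243,.05,500,x[0],x[1])
g=cv2.cvtColor(im,cv2.COLOR_RGB2GRAY)
im2=rect(.022,.2,500,x[0],x[1])
cv2.imwrite("pics/r.png",cv2.cvtColor(np.hstack([im,im2])[:, :],cv2.COLOR_RGB2BGR)[:, :] if 0 else cv2.resize(cv2.cvtColor(np.hstack([im,im2]),cv2.COLOR_RGB2BGR),(800,400)))
yy,xx=np.mgrid[:500,:500];m=((g>90)&((xx-250)**2+(yy-250)**2<150**2)).astype(np.uint8)
c=max(cv2.findContours(m,0,2)[0],key=cv2.contourArea);rr=cv2.minAreaRect(c);print("bar",rr)
bx=cv2.boxPoints(rr);e=max([bx[1]-bx[0],bx[2]-bx[1]],key=np.linalg.norm);print("bar deg (mod180)",np.degrees(np.arctan2(-e[0],-e[1]))%180,"centre",x[0]+(249.5-rr[0][1])*.0002,x[1]+(249.5-rr[0][0])*.0002)
```

```text
tri [0.5609 0.0354 0.225 ]
grinder 0.85 [245.7, 187.7, 340.1, 324.1] ((288.9934997558594, 254.96975708007812), (77.11970520019531, 124.29914855957031), 14.420774459838867)
[(0.75, [271.5, 209.8, 312.3, 247.4])]
bar ((238.3536376953125, 218.08041381835938), (231.92303466796875, 299.8788146972656), 69.95475006103516)
bar deg (mod180) 110.04526 centre 0.5672121189561675 0.03767280879283115
```

View pics/r.png

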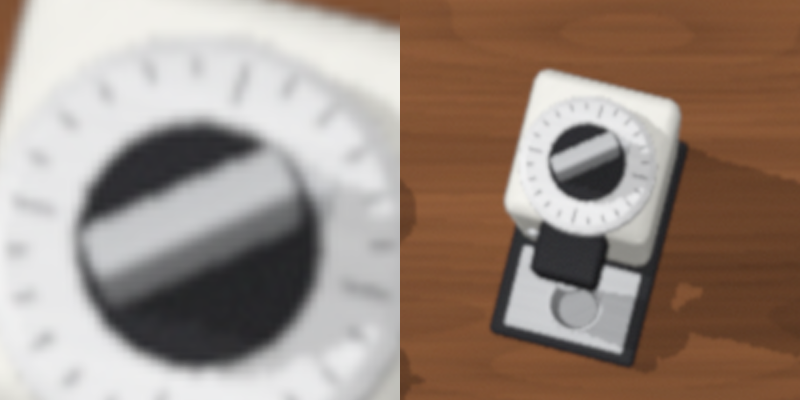

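Bar at about 115.4°, grinder yaw about −13.6° (adjuster ≈ 129°, nose side consistent with the allowed range), axis at about (558, 37). The jaws need to be at 25.4°, which is +100.8° from the current angle. I'll rise first, then fly over.

>>> jog_arm([
  [0, 0, 35],
  [10, 16, 70],
  [28, 45, 75],
  [46, 74, 75],
  [64, 103, 75],
  [82, 132, 75],
  [101, 161, 75],
  [120, 192, 75],
  [140, 224, 75],
  [160, 256, 75],
  [180, 288, 75],
  [200, 320, 75],
], turn=[0, 3, 8, 13, 18, 23, 28, 33, 38, 43, 48, 52], grip=60, grip_force=40)

```text
clock: 2.0
position: [0.3581, -0.2831, 0.3066]
ee_rot: [0.835, 0.551, -0.0, 0.0]
ft_force: [0.4, -0.3, -1.4]
grip_width: 0.702
```

>>> jog_arm([
  [18, 29, 0],
  [36, 58, 0],
  [54, 87, 0],
  [72, 116, 0],
  [90, 145, 0],
  [108, 174, 0],
  [126, 203, 0],
  [145, 232, 0],
  [164, 262, 0],
  [182, 291, 0],
  [200, 320, 0],
  [200, 320, 0],
], turn=[5, 10, 15, 20, 25, 30, 35, 40, 44, 48, 48.6, 48.6])

```text
clock: 3.0
position: [0.5593, 0.0436, 0.3062]
ee_rot: [0.53, 0.848, 0.002, -0.001]
ft_force: [0.3, 1.8, 0.7]
grip_width: 0.703
```

Run:
```python
from h import *
p=manip.camera("scene");f=p["frame"];o=manip.get_obs();print(o["position"],o["ee_rot"],o["joint_pos"].round(2))
cv2.imwrite("pics/s1.png",cv2.cvtColor(cv2.resize(f[140:320,220:440],(800,654))[:600],cv2.COLOR_RGB2BGR))
```

```text
[0.55861953 0.04073359 0.3061755 ] [ 5.31482226e-01  8.47068729e-01  9.79308325e-04 -5.02487329e-04] [ 0.51  0.24 -0.79  1.48  0.17  1.49  0.17]
```

View pics/s1.png

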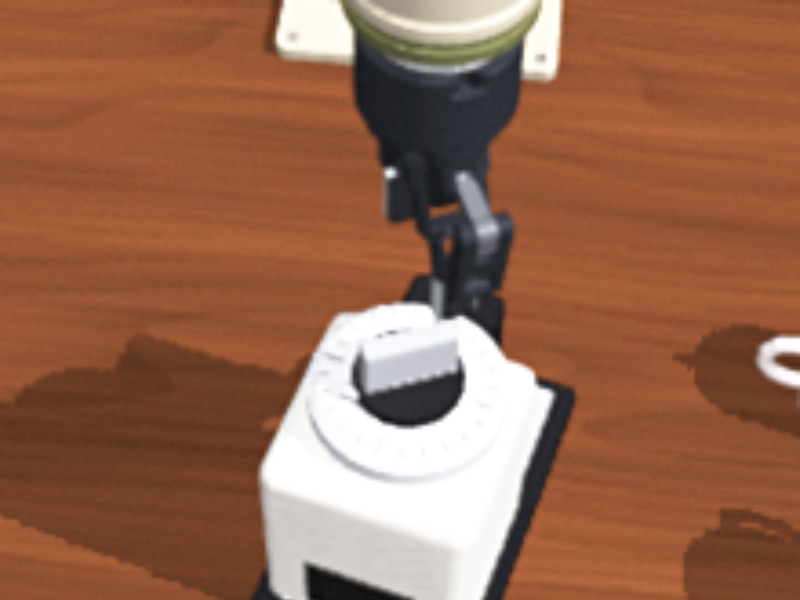

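The crop shows the open gripper above and behind the bar (bar at (410,360) in the crop), with the jaws straddling across its thickness. That is consistent with the TCP being over the knob. I'll settle, then go down.

>>> jog_arm([
  [0, -3, -15],
  [0, -3, -30],
  [0, -3, -40],
  [0, -3, -40],
  [0, -3, -40],
], turn=[0, 0, 0, 0, 0])

```text
clock: 3.47
position: [0.5584, 0.037, 0.2663]
ee_rot: [0.532, 0.847, 0.001, -0.001]
ft_force: [-0.3, -0.0, 0.2]
grip_width: 0.704
```

Run:
```python
from h import *
o=manip.get_obs();print(o["position"],o["ee_rot"],o["ft_force"])
for c in("scene","top"):
    p=manip.camera(c);T=np.linalg.inv(np.array(p["pose"]));q=T[:3,:3]@o["position"]+T[:3,3];s=q[:2]/q[2];s*=1+p["k1"]*(s@s);K=np.array(p["mtx"]);u=s*[K[0,0],K[1,1]]+K[:2,2];print(c,u)
    f=p["frame"].copy()
    if c=="scene":
        f=cv2.resize(f[180:300,250:410],(800,600),interpolation=cv2.INTER_CUBIC);cv2.circle(f,(int((u[0]-250)*5),int((u[1]-180)*5)),4,(255,0,0),-1)
        cv2.imwrite("pics/s2.png",cv2.cvtColor(f,cv2.COLOR_RGB2BGR))
```

```text
[0.55837735 0.03699822 0.26625056] [ 5.31910056e-01  8.46800389e-01  6.65328289e-04 -5.92588466e-04] [-0.28577707 -0.04648307  0.20092684]
scene [333.69284874 226.30376998]
top [288.73702667 221.00689175]
```

View pics/s2.png

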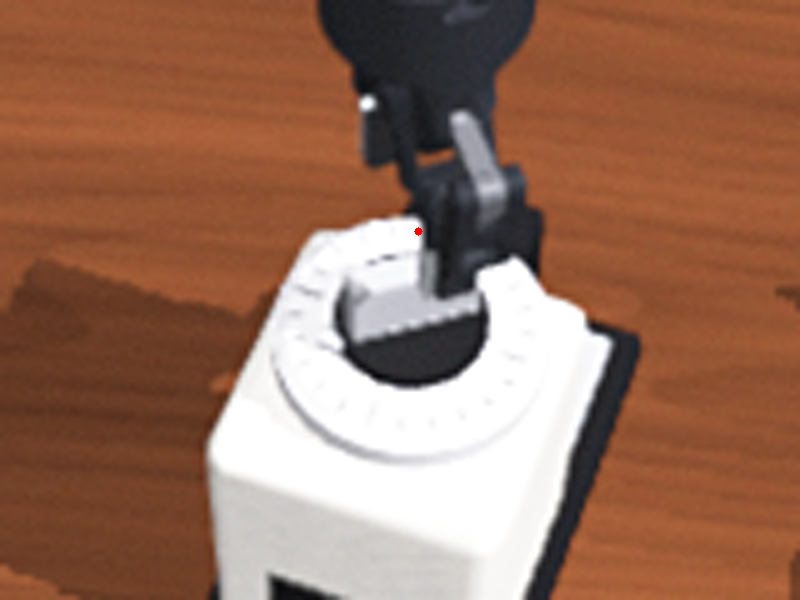

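The red TCP dot at (418,231) lies above the bar's middle (about x = 412 in the crop), and the near finger is in front of the bar. I'll descend and close.

>>> jog_arm([
  [0, 0, -15],
  [0, 0, -30],
  [0, 0, -43],
  [0, 0, -50],
  [0, 0, -50],
  [0, 0, -50],
], turn=[0, 0, 0, 0, 0, 0])

```text
clock: 4.07
position: [0.559, 0.0375, 0.2175]
ee_rot: [0.532, 0.847, 0.001, 0.0]
ft_force: [-0.3, 0.9, 0.9]
grip_width: 0.705
```

>>> jog_arm([
  [0, 0, 0],
  [0, 0, 0],
  [0, 0, 0],
  [0, 0, 0],
  [0, 0, 0],
  [0, 0, 0],
  [0, 0, 0],
  [0, 0, 0],
], turn=[0, 0, 0, 0, 0, 0, 0, 0], grip=0, grip_force=40)

```text
clock: 4.73
position: [0.558, 0.0367, 0.2181]
ee_rot: [0.532, 0.847, 0.0, -0.0]
ft_force: [-9.3, -3.2, 9.2]
grip_width: 0.156
```

Gripped: opening is about 13.3 mm, matching the 14 mm bar. I'll start turning clockwise, watching the forces, with a small shift to relieve the side load.

>>> jog_arm([
  [-0.5, -0.2, 0],
  [-1, -0.4, 0],
  [-1, -0.4, 0],
  [-1, -0.4, 0],
  [-1, -0.4, 0],
  [-1, -0.4, 0],
  [-1, -0.4, 0],
  [-1, -0.4, 0],
], turn=[-2, -7, -12, -17, -22, -27, -30, -30])

```text
clock: 5.4
position: [0.5581, 0.0366, 0.2183]
ee_rot: [0.734, 0.679, 0.001, 0.0]
ft_force: [5.9, 1.0, -4.8]
grip_width: 0.155
```

>>> jog_arm([
  [0, 0, 0],
  [0, 0, 0],
  [0, 0, 0],
  [0, 0, 0],
  [0, 0, 0],
  [0, 0, 0],
  [0, 0, 0],
  [0, 0, 0],
  [0, 0, 0],
  [0, 0, 0],
  [0, 0, 0],
  [0, 0, 0],
], turn=[-6, -12, -18, -24, -30, -36, -42, -48, -54, -60, -66, -66])

```text
clock: 6.4
position: [0.5585, 0.0363, 0.2183]
ee_rot: [0.986, 0.167, 0.001, 0.001]
ft_force: [4.3, -1.2, -4.9]
grip_width: 0.156
```

```bash
python3 -c "
from h import *
o=manip.get_obs();print(o)"
```

```text
{'clock': 6.4, 'joint_pos': array([ 0.33929196,  0.24253977, -0.56593218,  1.63413925,  0.13641424,
        1.30123132, -1.48481366]), 'joint_velocities': array([ 0.01010066,  0.00135048, -0.01305689, -0.00092976,  0.00595844,
        0.00095538,  0.19283531]), 'tau': array([ -1.20122194, -52.80584693,  -5.60519144, -38.3785665 ,
        -0.74993463,   1.2451278 ,  -2.30473906]), 'position': array([0.55854885, 0.03628044, 0.21827864]), 'ee_rot': array([0.98596583, 0.16693761, 0.00141466, 0.00109741]), 'ft_force': array([ 4.33132083, -1.20352964, -4.85365792]), 'torque': array([-0.27849185, -0.89844181, -0.05658211]), 'grip_width': 0.1557205606981654}
```

Torque about z is −0.057, matching the stated friction. I'll continue slowly towards the stop.

>>> jog_arm([
  [0, 0, 0],
  [0, 0, 0],
  [0, 0, 0],
  [0, 0, 0],
  [0, 0, 0],
  [0, 0, 0],
  [0, 0, 0],
  [0, 0, 0],
  [0, 0, 0],
  [0, 0, 0],
], turn=[-4, -8, -12, -16, -20, -24, -27, -30, -33, -33])

```text
clock: 7.23
position: [0.5586, 0.036, 0.2182]
ee_rot: [0.993, -0.12, 0.001, 0.002]
ft_force: [1.7, -1.3, -2.1]
grip_width: 0.157
```

```bash
python3 -c "
from h import *
o=manip.get_obs();print(o['torque'],o['ft_force'],o['ee_rot'],o['joint_pos'])"
```

```text
[-0.26092789 -0.33458576 -0.0189409 ] [ 1.66236469 -1.32208661 -2.14800367] [ 0.99281459 -0.11964707  0.00104792  0.00163443] [ 0.28436502  0.23456796 -0.50114223  1.63558341  0.12004661  1.30033433
 -2.04794093]
```

>>> jog_arm([
  [0, 0, 0],
  [0, 0, 0],
  [0, 0, 0],
  [0, 0, 0],
  [0, 0, 0],
], turn=[-1, -2, -3, -4, -4])

```text
clock: 7.65
position: [0.5582, 0.0361, 0.2183]
ee_rot: [0.988, -0.154, 0.001, 0.002]
ft_force: [-1.7, -2.5, -0.7]
grip_width: 0.151
```

```bash
python3 -c "
from h import *
o=manip.get_obs();print(o['torque'],o['ft_force'],o['ee_rot'],o['joint_pos'])"
```

```text
[-0.3520893   0.51954946  1.04223779] [-1.68966822 -2.51834216 -0.68678246] [ 9.88034846e-01 -1.54217866e-01  6.34874337e-04  1.89456305e-03] [ 0.27777007  0.23351733 -0.49385249  1.63580602  0.11818921  1.30128241
 -2.11677605]
```

The stop is felt: torque about z rose from 0.02 to 1.04 N m. I'll hold for 0.5 s, with a slight extra push.

>>> jog_arm([
  [0, 0, 0],
  [0, 0, 0],
  [0, 0, 0],
  [0, 0, 0],
  [0, 0, 0],
  [0, 0, 0],
], turn=[-1, -1, -1, -1, -1, -1])

```text
clock: 8.15
position: [0.5582, 0.0361, 0.2183]
ee_rot: [0.987, -0.163, 0.001, 0.002]
ft_force: [-0.8, -2.0, -0.5]
grip_width: 0.161
```

```bash
python3 -c "
from h import *
o=manip.get_obs();print(o['torque'],o['ft_force'],o['ee_rot'])
p=manip.camera('top');f=p['frame']
cv2.imwrite('pics/t3.png',cv2.cvtColor(cv2.resize(f[180:330,190:390],(800,600),interpolation=2),cv2.COLOR_RGB2BGR))"
```

```text
[-0.45286744  0.28320583  1.42092395] [-0.79353519 -2.04572475 -0.47832641] [ 9.86673368e-01 -1.62700944e-01  5.77204414e-04  1.93247441e-03]
```

View pics/t3.png

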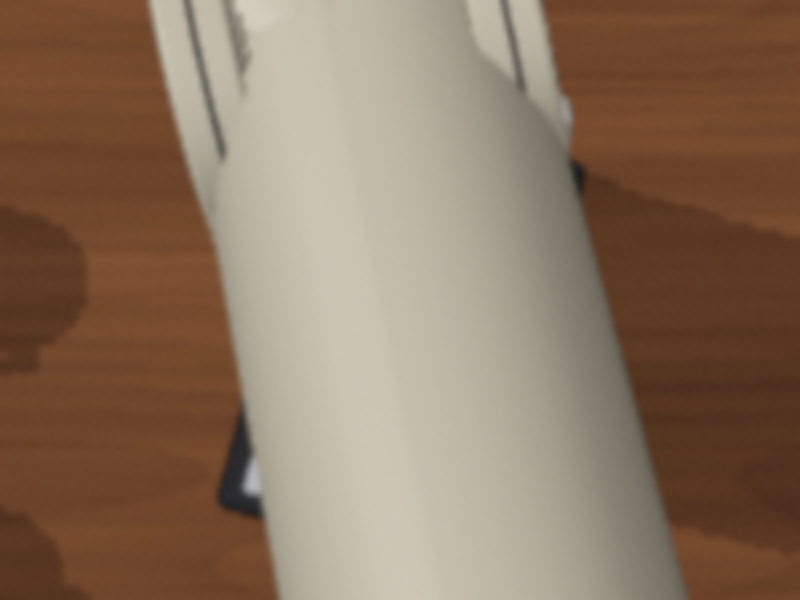

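The arm covers the grinder in the top view, so no image check is possible from there. But the torque rise (1.4 N m) happened at about −15°, where the measured grinder yaw puts the seat. Now backing off: +92°, which allows about 2–4° for twist or slip in the grip.

>>> jog_arm([
  [0, 0, 0],
  [0, 0, 0],
  [0, 0, 0],
  [0, 0, 0],
  [0, 0, 0],
  [0, 0, 0],
  [0, 0, 0],
  [0, 0, 0],
  [0, 0, 0],
  [0, 0, 0],
  [0, 0, 0],
  [0, 0, 0],
], turn=[3, 8, 13, 18, 23, 28, 33, 38, 43, 48, 52, 52])

```text
clock: 9.2
position: [0.5583, 0.0362, 0.2183]
ee_rot: [0.958, 0.287, 0.002, 0.001]
ft_force: [0.2, -0.3, -1.9]
grip_width: 0.155
```

>>> jog_arm([
  [0, 0, 0],
  [0, 0, 0],
  [0, 0, 0],
  [0, 0, 0],
  [0, 0, 0],
  [0, 0, 0],
  [0, 0, 0],
  [0, 0, 0],
  [0, 0, 0],
  [0, 0, 0],
  [0, 0, 0],
  [0, 0, 0],
], turn=[4, 8, 13, 18, 23, 28, 33, 37, 40, 40, 40, 40])

```text
clock: 10.2
position: [0.5582, 0.0363, 0.2183]
ee_rot: [0.803, 0.596, 0.002, 0.0]
ft_force: [-1.2, 0.7, 0.1]
grip_width: 0.15
```

Run:
```python
from h import *
o=manip.get_obs();print(o['torque'],o['ft_force'],o['ee_rot'],np.degrees(2*np.arctan2(o['ee_rot'][1],o['ee_rot'][0])),o['joint_velocities'].round(3),o['grip_width'])
p=manip.camera('scene')
cv2.imwrite('pics/s4.png',cv2.cvtColor(cv2.resize(p['frame'][180:300,250:410],(800,600),interpolation=2),cv2.COLOR_RGB2BGR))
for n in("milk_jug","coffee_cup","tamper"):print(n,[(np.round(r["at"]),round(r["confidence"],2)) for r in manip.pinpoint(p,n)[:2]])
```

```text
[-0.05353478  0.31062621  0.00053736] [-1.15464549  0.69898568  0.10456346] [8.02962862e-01 5.96026330e-01 1.78403099e-03 2.68793009e-04] 73.17180142892673 [-0.    -0.001  0.001  0.    -0.001  0.002  0.011] 0.14994533435898735
milk_jug [(array([474., 315.]), 0.97)]
coffee_cup [(array([456., 251.]), 0.72)]
tamper [(array([167., 245.]), 0.58)]
```

View pics/s4.png

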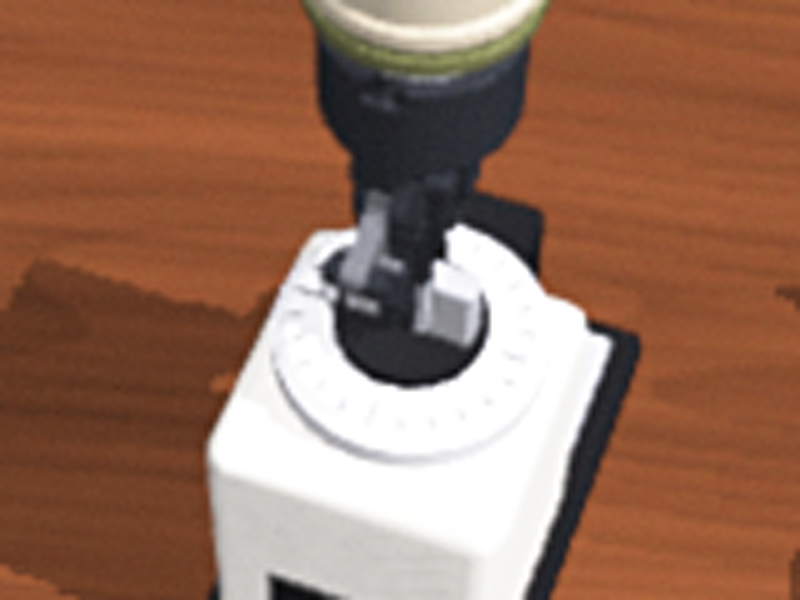

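The view shows the bar still between the fingers, its free end at (455,310) pointing to the grinder's +y side, square to the body. The jug, cup and tamper are in the same pixels as before. Torque about z is near zero and the arm is still.

```bash
python3 -c "
from h import *
manip.hand_in()"
```

```text
the job is handed in; nothing more can be done
```

I turned the knob clockwise to its stop, backed it off about a quarter turn, and handed the job in with the fingers still gripping it at the set 40 N.

- **Seating:** the torque about z rose from about 0.02 to 1.4 N m at a tool yaw of about −15°. The pictures put the grinder's yaw at about −13.6°, so the stop is where it should be. I held it there for about 0.5 s.
- **Back-off:** I turned the tool back 92°, to a yaw of 73.2°. That puts the knob at about 87–92° (1.5–1.6 rad) from the seat, depending on how far the bar slipped in the fingers at the stop.
- **Last checks:** the arm was still and the wrist force was under 2 N. The opening was about 13 mm, which fits the 14 mm bar. The jug and tamper were in the same pixels as at the start.
- **Not confirmed:**
  - The arm covered the grinder in the top view, so I could not measure the final knob angle directly. It rests on the tool angle, the felt stop and one scene picture.
  - I did not look again at the dosing cup. The arm never went near it.
  - The coffee cup's first scene reading was a false detection. I judged that cup from the pictures instead.

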